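# Gauge a run capacitor in the bench caliper

### The job

Measure the round capacitor that stands on the small square mat: stand it gently on the caliper stand's plate between the open jaws, well up into them close to the beam. Then push the slider by its thumb rest until both jaws bear on the can with light thumb pressure, about 5 N and never over 9 N, held for half a second, without cocking the moving jaw. Let go and leave the caliper closed on the standing can, with the other capacitors on the bench untouched.

Things in the scene. Friction and masses are not known exactly. Their poses are not given: they have to be found in the camera images.
- caliper: Fixed stand, its place and yaw vary; a 200 mm class caliper is clamped in it flat, display up. Origin: stand's underside on the bench, below the beam's centre line; z up. Beam: 16 mm wide (x -8 to +8 mm), along y from -175 to +115 mm, its middle 36 mm above the bench. Both jaws point along -x, to tips at x -58 mm. Two posts clamp the beam at y +103 and -163 mm, 49 mm high with their screws.
- plate_spot (a point): Point on the top of the stand's dark grey base plate, 10 mm above the bench, at caliper x -37, y +56 mm: a good place for the centre of any can's underside, close to the beam and a few mm short of the fixed jaw. Axes as the caliper's. The plate spans caliper x -85 to +40 mm, y -190 to +130 mm.
- fixed_jaw: Fixed steel jaw, 6 mm thick (33 to 39 mm above the bench), 20 mm wide at the root, 10 mm at the tip. Origin: on the beam's centre line, in the plane of its measuring face (caliper y +85 mm), 36 mm above the bench. Axes as the caliper's; the face looks to -y, the metal lies on +y.
- moving_jaw: Slider with the moving jaw, which closes towards +y. Steel frame 72 mm long on the beam, black display housing on top (47 mm above the bench), jaw as the fixed one with its metal on -y. Origin: on the beam's centre line, in the plane of its measuring face, 36 mm above the bench; the frame runs 72 mm from there towards -y. Axes as the caliper's when square.
- thumb_rest (a point): Centre of the thumb rest: ribbed dark block at the slider's rear end, on the jaw side of the beam. Spans caliper x -29 to -11 mm, 12 mm along y, 28 to 46 mm above the bench; free space behind (-y) and below it down to the plate. 66 mm behind (-y of) the moving measuring face. Its rear face, 6 mm behind this point, is pushed in caliper +y to close the jaw.
- opening (a joint): Distance between the two measuring faces in m: 0 = shut, at most 0.082; starts between 0.066 and 0.080. The slider moves with about 1.2 N of friction and stays where it is left.
- cock (a joint): Cocking of the moving jaw on its worn slide, rad about the vertical, 0 = square. Springs back, 3.5 N m per rad, about a point on the beam's centre line 36 mm behind its measuring face. Pushed at the thumb rest with the can close to the beam it stays nearly square; it cocks if the can is near the jaw tips, the jaw tip is pushed or the push is hard. Over 0.04 (2.3 degrees) either way is too much.
- mat: Black rubber work mat, 110 mm square and paper thin, stuck to the bench. Origin: its centre. One can stands within about 15 mm of its centre; no other thing stands on it.
- can_a: Round motor run capacitor, aluminium can 75 mm high with blade terminals 10 mm high on top, 0.1 to 0.21 kg, standing. The three cans look alike and are of unequal width; their diameters, between 34 and 51 mm, are not known beforehand. The one on the mat is to be measured, the others are bystanders. Origin: centre of its underside, z up along the can.
- can_b: Round motor run capacitor, aluminium can 75 mm high with blade terminals 10 mm high on top, 0.1 to 0.21 kg, standing. The three cans look alike and are of unequal width; their diameters, between 34 and 51 mm, are not known beforehand. The one on the mat is to be measured, the others are bystanders. Origin: centre of its underside, z up along the can.
- can_c: Round motor run capacitor, aluminium can 75 mm high with blade terminals 10 mm high on top, 0.1 to 0.21 kg, standing. The three cans look alike and are of unequal width; their diameters, between 34 and 51 mm, are not known beforehand. The one on the mat is to be measured, the others are bystanders. Origin: centre of its underside, z up along the can.
- box_capacitor: Bystander: white plastic box capacitor, 30 x 58 mm, 42 mm high. Origin: centre of its underside.

How it is judged (in metres and radians):
On the way, in this order (a step that is already met when the one before it is completed fails the run):
1. the can from the mat stands, released, on the stand's plate between the open jaws (((x of can_a in the frame of caliper between -0.052 and -0.026 m and z of can_a in the frame of caliper below 0.0125 m and angle between can_a's own z axis and vertical below 0.08 rad and y of can_a in the frame of fixed_jaw below -0.0155 m and y of can_a in the frame of moving_jaw above 0.0155 m and contact force between the fingers and can_a below 0.1 N and distance of each of can_b, can_c from where it was at the start of the episode below 0.015 m and horizontal distance between each of can_b, can_c and mat above 0.08 m) or (x of can_b in the frame of caliper between -0.052 and -0.026 m and z of can_b in the frame of caliper below 0.0125 m and angle between can_b's own z axis and vertical below 0.08 rad and y of can_b in the frame of fixed_jaw below -0.019 m and y of can_b in the frame of moving_jaw above 0.019 m and contact force between the fingers and can_b below 0.1 N and distance of each of can_a, can_c from where it was at the start of the episode below 0.015 m and horizontal distance between each of can_a, can_c and mat above 0.08 m) or (x of can_c in the frame of caliper between -0.052 and -0.026 m and z of can_c in the frame of caliper below 0.0125 m and angle between can_c's own z axis and vertical below 0.08 rad and y of can_c in the frame of fixed_jaw below -0.023 m and y of can_c in the frame of moving_jaw above 0.023 m and contact force between the fingers and can_c below 0.1 N and distance of each of can_a, can_b from where it was at the start of the episode below 0.015 m and horizontal distance between each of can_a, can_b and mat above 0.08 m))), for 0.1 s.
2. both jaws bear on the can with at least 2 N, the can not held (((contact force between can_a and moving_jaw above 2 N and contact force between can_a and fixed_jaw above 2 N and contact force between the fingers and can_a below 0.1 N) or (contact force between can_b and moving_jaw above 2 N and contact force between can_b and fixed_jaw above 2 N and contact force between the fingers and can_b below 0.1 N) or (contact force between can_c and moving_jaw above 2 N and contact force between can_c and fixed_jaw above 2 N and contact force between the fingers and can_c below 0.1 N))), for 0.3 s.
At the end, for the whole second after the job is handed in: The can from the mat rests upright on the plate, within 1.5 mm of the fixed jaw, its axis 26 to 52 mm from the beam's centre line; the caliper reads its diameter within 1.5 mm, the moving jaw is square within 0.025 rad; the other two cans are within 15 mm of where they stood (value of joint cock between -0.025 and 0.025 rad and ((x of can_a in the frame of caliper between -0.052 and -0.026 m and z of can_a in the frame of caliper below 0.0125 m and angle between can_a's own z axis and vertical below 0.08 rad and value of joint opening between 0.0335 and 0.0365 m and y of can_a in the frame of fixed_jaw between -0.019 and -0.016 m and linear speed of can_a below 0.01 m/s and distance of each of can_b, can_c from where it was at the start of the episode below 0.015 m and horizontal distance between each of can_b, can_c and mat above 0.08 m) or (x of can_b in the frame of caliper between -0.052 and -0.026 m and z of can_b in the frame of caliper below 0.0125 m and angle between can_b's own z axis and vertical below 0.08 rad and value of joint opening between 0.0405 and 0.0435 m and y of can_b in the frame of fixed_jaw between -0.0225 and -0.0195 m and linear speed of can_b below 0.01 m/s and distance of each of can_a, can_c from where it was at the start of the episode below 0.015 m and horizontal distance between each of can_a, can_c and mat above 0.08 m) or (x of can_c in the frame of caliper between -0.052 and -0.026 m and z of can_c in the frame of caliper below 0.0125 m and angle between can_c's own z axis and vertical below 0.08 rad and value of joint opening between 0.0485 and 0.0515 m and y of can_c in the frame of fixed_jaw between -0.0265 and -0.0235 m and linear speed of can_c below 0.01 m/s and distance of each of can_a, can_b from where it was at the start of the episode below 0.015 m and horizontal distance between each of can_a, can_b and mat above 0.08 m))); the robot touches nothing.
It fails at once if the moving jaw presses on a can with more than 10 N (contact force between any of can_a, can_b, can_c and moving_jaw above 10 N).
It fails at once if the moving jaw is cocked by more than 0.04 rad (value of joint cock above 0.04 rad or value of joint cock below -0.04 rad).
It fails at once if the can is dropped or rammed on the stand (over 40 N) (contact force between any of can_a, can_b, can_c and caliper above 40 N).
It fails at once if a can is tipped over (angle between any of can_a, can_b, can_c's own z axis and vertical above 0.5 rad).
It fails at once if the box capacitor is moved by more than 15 mm (distance of box_capacitor from where it was at the start of the episode above 0.015 m).
It also fails if it takes over 64 s, if anything falls off the work surface, if the arm or the gripper's body presses on something with over 40 N, if the wrist force passes 120 N, or if a joint passes its speed limit or range.

### The arm

A 6-joint arm with a two-finger parallel gripper is mounted at the origin on the work surface. World frame = base frame: x ahead of the robot, y to its left, z up, the work surface at z = 0. Lengths are in m, angles in degrees, forces in N, time in s.
With the tool pointing down it reaches from about 0.3 to 0.75 m from the base axis. Payload 8.5 kg.
Tool frame: the origin (TCP) lies at the very end of the fingers, on their centre line; the grasp point (between the pads) lies 19 mm behind it; x points along the fingers, y is the direction in which the jaws open and shut, and the axes are right-handed (so a half turn about x gives the same grasp; the last joint's range is limited). The gripper opens to 85 mm and grips with 20 to 120 N. Pads are 22 mm wide; open, the fingers measure 114 mm over their backs; the gripper's body (76 mm by 85 mm) begins 54 mm behind the grasp point. The pads swing forward as they close: fully open they stand 13 mm farther back than shut.
Start: joints at [51.893, 21.807, 74.336, -0, 83.858, -12.336], TCP at [0.239, 0.495, 0.231] pointing down, gripper open.
Joint ranges: [-178.18, 178.18], [-50.72, 133.34], [12.68, 142.11], [-81.47, 261.47], [9.98, 163.14], [-165.26, 165.26]. Speed limits (degrees/s): [136.94, 136.94, 180, 180, 180, 180].

### API

Orientations are given as a 3x3 rotation matrix whose columns are the frame's x, y, z axes.
In Python, from rig import env, eyes, close_job gives the robot as it stands.
- The arm moves only by the shell command python3 -m pendant 'ROWS' [OPENING] [FORCE]. ROWS is a JSON object of lists of equal length, an entry for each row: "travel": the shift along the world's x, y, z in mm, a list of three; "delta_rot": the turn, a rotation vector about the world's x, y, z in rad, a list of three. In form: {"travel": [[x, y, z], ...], "delta_rot": [[wx, wy, wz], ...]}. A call has 1 to 20 rows; each row shifts and turns the commanded pose from where the row before left it; what a row does not reach is not made up. A row lasts 1/12 s, in which the tool goes at most 41.7 mm and 7.16 degrees, less where a joint would pass 70% of its speed; a pose out of reach is approached as far as the arm can. A call with a gripper value outside its range is refused whole. OPENING is the finger opening in mm, from 0 to 85.4, set as the call begins (- or left out, the last holds). The fingers move at their own pace and stop on an object; FORCE is the grip in N (left out, the last holds). Time passes only in rows, so rows that do not move let the fingers close. It gives the time, the measured TCP pose, the force and the opening at its end, in the units of the state.
- env.observe(): the state, without advancing time (a new reading comes with each control period).
- eyes.get_image(name): name is "scene" or "top" or "wrist"; returns the picture (384x512x3 uint8, red, green, blue); there is no depth.
- eyes.camera_model(name): a dict with "vfov" (degrees; the focal length in pixels is half the picture's height over the tangent of half this angle, whatever the lens; pixels are square), "cx", "cy" (the principal point, pixels), "pose" (4x4, takes a point from camera to world coordinates). Camera axes: x right, y up, looking along -z (the intrinsics and any distortion apply to the point x, -y, -z); pixel columns grow to the right and rows downward; lengths in m; the calibration is good to about 2 mm. A picture is of the moment at which its call begins: read the wrist's pose just before it. camera_model takes no time and is no camera call; for the wrist camera it gives the pose at the moment of the call.
- close_job(): hands the job in, once; it reports no verdict.
The state is a dict: "time_s": time; "q": joint angles; "qvel": joint speeds; "joint_efforts": joint torques, N m; "position": TCP position; "tool_rot": TCP orientation; "ft_force": force on the tool from outside, world axes, zero at the start; "wrist_torque": the same for the moment, N m; "grip_width": finger opening in m.
Only numpy, scipy, OpenCV 4.12 (cv2) and the standard library are available. Lean on these libraries where they do the work, as an engineer would, in place of code of your own. Each camera call takes 0.05 s, during which the arm holds its last target. There are 200 camera calls.

## Working session

There is one attempt and no reset: what is moved stays moved. The work goes in short steps, Python scripts to look and compute and a shell command to move; the robot and the scene stay as the last step left them, time stands still between calls to the robot, and variables do not carry over. Pictures are saved under pics/ and viewed, about 8 in all and at most 12, crops included, and the job is handed in when it is done.

```bash
ls; mkdir -p pics
python3 - <<'E'
from rig import env, eyes
import cv2,numpy as np
s=env.observe(); print(s)
ims=[]
for n in ("top","scene"):
    m=eyes.camera_model(n); print(n,m)
    cv2.imwrite(f"pics/{n}0.png",eyes.get_image(n)[:,:,::-1])
E
```

```text
pics
{'time_s': 0.0, 'q': array([ 5.18928400e+01,  2.18425957e+01,  7.43852076e+01, -1.25974303e-04,
        8.38597381e+01, -1.23356716e+01]), 'qvel': array([ 0.01960185,  0.07424622, -0.20160255,  0.02337737,  0.03568014,
        0.00935304]), 'joint_efforts': array([ 2.20973750e-03, -4.48451579e+01, -2.31275189e+01, -6.07091124e-05,
        4.68416591e-03, -7.49776092e-06]), 'position': array([0.23894264, 0.49505171, 0.23069407]), 'tool_rot': array([[-9.41189922e-04,  4.34782111e-01,  9.00535191e-01],
       [-1.20357740e-03,  9.00534445e-01, -4.34783008e-01],
       [-9.99998833e-01, -1.49307719e-03, -3.24280023e-04]]), 'ft_force': array([0.96699855, 0.72097558, 0.53593396]), 'wrist_torque': array([0.02488488, 0.00798821, 0.00477236]), 'grip_width': 0.08524302512326999}
top {'vfov': 56.84555819242657, 'cx': 254.5530846496865, 'cy': 188.41214892739868, 'pose': array([[ 0.0110815 ,  0.99932873, -0.03491837,  0.47446342],
       [-0.99962851,  0.01020171, -0.02527389, -0.00792101],
       [-0.02490069,  0.03518547,  0.99907054,  0.93505973],
       [ 0.        ,  0.        ,  0.        ,  1.        ]])}
scene {'vfov': 52.5867738446688, 'cx': 254.25880524955775, 'cy': 196.1409914990503, 'pose': array([[-0.65863765, -0.57018201,  0.49100807,  0.99134743],
       [ 0.75227652, -0.48454565,  0.44642531,  0.42836614],
       [-0.01662785,  0.66340636,  0.74807454,  0.76954795],
       [ 0.        ,  0.        ,  0.        ,  1.        ]])}
```

View pics/top0.png

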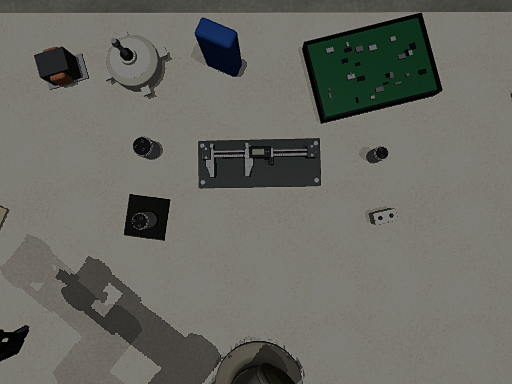

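View pics/scene0.png

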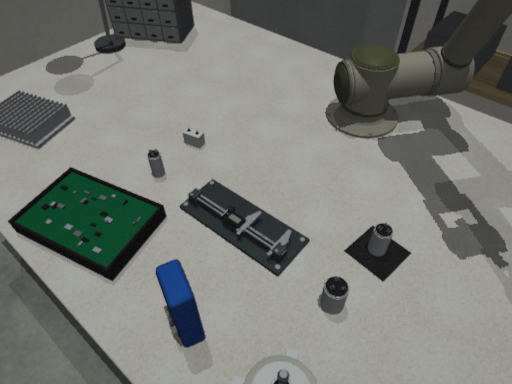

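Top: caliper at about (260,160), with jaws pointing down in the image (world -x) and the fixed jaw on the left (+y). The mat can is at (143,220), another can at (147,148), a small one at (377,154), and the box at (383,216). I'll take an enlarged crop to measure from.

```bash
cat > h.py <<'E'
import numpy as np, cv2
from rig import env, eyes
def p2w(name,u,v,z,m=None):
    m=m or eyes.camera_model(name); f=192/np.tan(np.radians(m["vfov"]/2)); T=m["pose"]
    d=T[:3,:3]@np.array([(u-m["cx"])/f,-(v-m["cy"])/f,-1]); o=T[:3,3]
    return o+d*(z-o[2])/d[2]
def w2p(name,p,m=None):
    m=m or eyes.camera_model(name); f=192/np.tan(np.radians(m["vfov"]/2)); T=m["pose"]
    c=T[:3,:3].T@(np.array(p)-T[:3,3]); return m["cx"]+f*c[0]/-c[2], m["cy"]-f*c[1]/-c[2]
def crop(im,x0,y0,x1,y1,k,fn):
    c=cv2.resize(im[y0:y1,x0:x1,::-1],None,fx=k,fy=k,interpolation=cv2.INTER_CUBIC)
    c=cv2.convertScaleAbs(c,alpha=1.6,beta=10); cv2.imwrite(fn,c)
E
python3 - <<'E'
from h import *
im=cv2.imread("pics/top0.png")[:,:,::-1]
crop(im,115,125,335,250,3.6,"pics/topcrop.png")
E
```

```text
(no output)
```

View pics/topcrop.png

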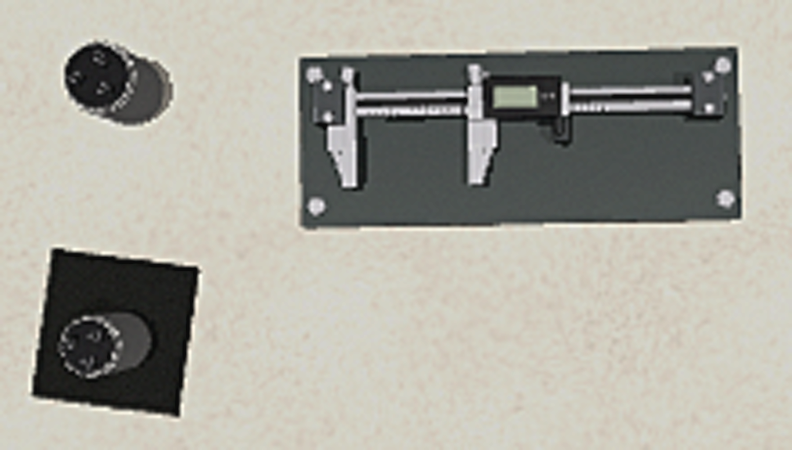

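The crop shows plate corners at (301,58), (738,47), (741,217) and (303,228). Mat corners are (53,249), (199,267), (180,416) and (33,396), and the can top is at (91,346).

Run:
```python
from h import *
g=lambda u,v,z:p2w("top",115+(u+.5)/3.6-.5,125+(v+.5)/3.6-.5,z)
loc=np.array([[40,130],[40,-190],[-85,-190],[-85,130]])/1e3
W=np.array([g(u,v,.01)[:2] for u,v in[(301,58),(738,47),(741,217),(303,228)]])
a=loc-loc.mean(0);b=W-W.mean(0)
print(W, np.linalg.norm(np.diff(W,axis=0),axis=1))
th=np.arctan2((a[:,0]*b[:,1]-a[:,1]*b[:,0]).sum(),(a*b).sum())
R=np.array([[np.cos(th),-np.sin(th)],[np.sin(th),np.cos(th)]]); t=W.mean(0)-R@loc.mean(0)
print("yaw",np.degrees(th),"org",t,"res",(loc@R.T+t-W)*1e3)
for n,p in dict(spot=[-.037,.056],fj=[0,.085]).items(): print(n,R@p+t)
M=np.array([g(u,v,0)[:2] for u,v in[(53,249),(199,267),(180,416),(33,396)]]);print("mat",M.mean(0),np.linalg.norm(np.diff(M,axis=0),axis=1))
for u,v in[(91,346),(58,346),(124,346),(91,314),(91,377)]: print("mat can",g(u,v,.075))
print("other",g(96,76,.075))
Ri=R.T
for n,(u,v) in dict(mj=(468,185),mjroot=(470,120),fjtip=(356,186),fjr=(356,120),trest=(563,130)).items(): print(n,Ri@(g(u,v,.039)[:2]-t))
```

```text
[[ 0.63083957  0.16514936]
 [ 0.64103862 -0.1530466 ]
 [ 0.51763373 -0.15577761]
 [ 0.50645682  0.16161043]] [0.31835937 0.12343511 0.31758478]
yaw 1.8632500367007079 org [0.59550486 0.0351996 ] res [[ 0.41731411  1.28207177]
 [ 0.62277523 -0.35277735]
 [-0.90623885 -1.68602828]
 [-0.1338505   0.75673386]]
spot [0.55670364 0.08996697]
fj [0.59274116 0.12015466]
mat [0.42888979 0.30033438] [0.10948808 0.11005723 0.1100153 ]
mat can [0.42277183 0.29256478 0.075     ]
mat can [0.4224905  0.31511764 0.075     ]
mat can [0.4230528  0.27004108 0.075     ]
mat can [0.44440541 0.29305278 0.075     ]
mat can [0.40185086 0.29209285 0.075     ]
other [0.60654279 0.29326895 0.075     ]
mj [-0.05839801  0.00691741]
mjroot [-0.01253922  0.00456802]
fjtip [-0.05727171  0.0859672 ]
fjr [-0.01056784  0.08515674]
trest [-0.02119861 -0.0607465 ]
```

Calibration fits: the plate measures 318 x 123 mm and the mat 110 mm. The yaw is 1.86°, the mat can is at (0.423, 0.2925) with a diameter of about 43 mm, and the opening is about 78 mm. I'll move above the can and align the tool's y axis with the caliper's.

```bash
python3 -m pendant '{"travel":[[18.4,-20.2,0],[18.4,-20.2,0],[18.4,-20.2,0],[18.4,-20.2,0],[18.4,-20.3,0],[18.4,-20.3,0],[18.4,-20.3,0],[18.4,-20.3,0],[18.4,-20.2,0],[18.4,-20.2,0],[0,0,-15],[0,0,-15],[0,0,-15],[0,0,-15],[0,0,0],[0,0,0]],"delta_rot":[[0,0,0.0483],[0,0,0.0483],[0,0,0.0483],[0,0,0.0483],[0,0,0.0483],[0,0,0.0483],[0,0,0.0483],[0,0,0.0483],[0,0,0.0483],[0,0,0.0483],[0,0,0],[0,0,0],[0,0,0],[0,0,0],[0,0,0],[0,0,0]]}' 85 30
python3 - <<'E'
from h import *
m=eyes.camera_model("wrist"); im=eyes.get_image("wrist"); print(m)
cv2.imwrite("pics/w1.png",im[:,:,::-1]); print(env.observe()["tool_rot"])
print(w2p("wrist",[.423,.2925,.075],m))
E
```

```text
time_s: 1.43
position: [0.4229, 0.2928, 0.171]
tool_rot: [[-0.002, -0.033, 0.999], [-0.001, 0.999, 0.033], [-1.0, -0.001, -0.002]]
ft_force: [0.6, 0.4, 0.6]
grip_width: 0.0846
{'vfov': 68.7700914922534, 'cx': 261.50186544866506, 'cy': 193.53441064800637, 'pose': array([[-3.36455198e-02, -9.50417612e-01, -3.09151001e-01,
         3.42618881e-01],
       [ 9.99433354e-01, -3.22970847e-02, -9.47995183e-03,
         2.90275747e-01],
       [-9.74762868e-04, -3.09294780e-01,  9.50965714e-01,
         3.14937969e-01],
       [ 0.00000000e+00,  0.00000000e+00,  0.00000000e+00,
         1.00000000e+00]])}
[[ 2.90505241e-04 -3.32693757e-02  9.99446379e-01]
 [ 8.76751138e-05  9.99446418e-01  3.32693515e-02]
 [-9.99999954e-01  7.79616540e-05  2.93261319e-04]]
(np.float64(261.2273474831569), np.float64(196.03568052654927))
```

View pics/w1.png

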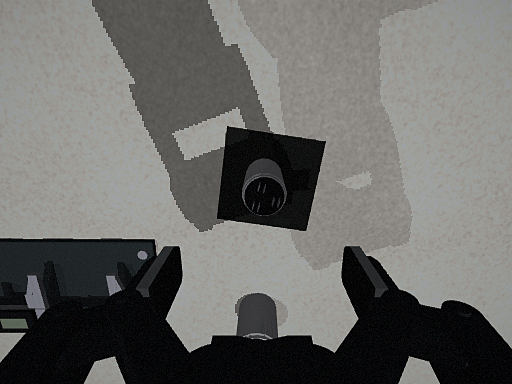

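The can top is centred at (264,196) against a predicted (261,196), so it agrees within 3 mm. The diameter comes out around 40-43 mm. Descending and gripping.

```bash
python3 -m pendant '{"travel":[[0,1,-18],[0,0,-20],[0,0,-20],[0,0,-20],[0,0,-20],[0,0,-18],[0,0,-10],[0,0,-5],[0,0,0],[0,0,0]],"delta_rot":[[0,0,0],[0,0,0],[0,0,0],[0,0,0],[0,0,0],[0,0,0],[0,0,0],[0,0,0],[0,0,0],[0,0,0]]}' 85 30
python3 -m pendant '{"travel":[[0,0,0],[0,0,0],[0,0,0],[0,0,0],[0,0,0],[0,0,0],[0,0,0],[0,0,0],[0,0,0],[0,0,0],[0,0,0],[0,0,0]],"delta_rot":[[0,0,0],[0,0,0],[0,0,0],[0,0,0],[0,0,0],[0,0,0],[0,0,0],[0,0,0],[0,0,0],[0,0,0],[0,0,0],[0,0,0]]}' 25 30
```

```text
time_s: 2.32
position: [0.4237, 0.2941, 0.0412]
tool_rot: [[0.001, -0.033, 0.999], [0.001, 0.999, 0.033], [-1.0, 0.0, 0.001]]
ft_force: [0.3, 0.7, 0.3]
grip_width: 0.0849
time_s: 3.32
position: [0.4234, 0.294, 0.0409]
tool_rot: [[0.001, -0.033, 0.999], [0.0, 0.999, 0.033], [-1.0, 0.0, 0.001]]
ft_force: [-1.2, 0.9, 6.0]
grip_width: 0.0414
```

```bash
python3 -m pendant '{"travel":[[0,0,5],[0,0,12],[0,0,18],[0,0,20],[0,0,20],[0,0,15],[6.6,-10,0],[10,-16,0],[14,-22,0],[18,-28,0],[18,-28,0],[18,-28,0],[18,-28,0],[14,-20,0],[10,-14,0],[6.7,-10,0],[0,0,0],[0,0,0],[0,0,0]],"delta_rot":[[0,0,0],[0,0,0],[0,0,0],[0,0,0],[0,0,0],[0,0,0],[0,0,0],[0,0,0],[0,0,0],[0,0,0],[0,0,0],[0,0,0],[0,0,0],[0,0,0],[0,0,0],[0,0,0],[0,0,0],[0,0,0],[0,0,0]]}'
python3 - <<'E'
from h import *
m=eyes.camera_model("wrist"); im=eyes.get_image("wrist"); m2=eyes.camera_model("top"); im2=eyes.get_image("top")
a=cv2.resize(im,(512,384)); b=cv2.resize(im2[120:240,190:330],None,fx=2.0,fy=2.0,interpolation=cv2.INTER_CUBIC)
c=np.zeros((384,800,3),np.uint8); c[:,:512]=im; c[:240,512:512+280]=b
cv2.imwrite("pics/w2.png",cv2.convertScaleAbs(c[:,:,::-1],alpha=1.5,beta=10))
s=env.observe(); print(s["position"],s["grip_width"],s["ft_force"])
th=np.radians(1.863);R=np.array([[np.cos(th),-np.sin(th)],[np.sin(th),np.cos(th)]]);t=np.array([.5955,.0352])
for n,p in dict(fjtip=[-.058,.085,.039],mjtip=[-.058,.0065,.039],plateBL=[-.085,.13,.01],plateBR=[-.085,-.19,.01]).items():
    w=[*(R@p[:2]+t),p[2]]; print(n,w2p("wrist",w,m))
E
```

```text
time_s: 4.9
position: [0.5556, 0.0906, 0.1299]
tool_rot: [[-0.001, -0.034, 0.999], [0.0, 0.999, 0.034], [-1.0, 0.0, -0.001]]
ft_force: [-0.3, -0.2, -2.0]
grip_width: 0.0415
[0.55576534 0.09084152 0.13027611] 0.04147593840190839 [ 0.49723709  0.60245244 -1.27787759]
fjtip (np.float64(294.3232269541285), np.float64(175.88956539782))
mjtip (np.float64(203.3072223403474), np.float64(175.72079094523758))
plateBL (np.float64(340.2922253468703), np.float64(140.06099816413314))
plateBR (np.float64(-3.534829189177856), np.float64(139.4016317417693))
```

View pics/w2.png

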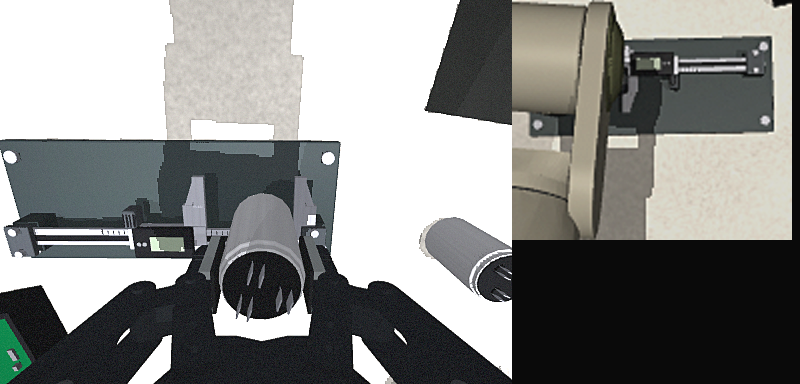

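The wrist view matches the prediction within about 2 px: plate corners at (340,141) and (0,140), fixed-jaw tip at (296,177), moving-jaw tip at (205,177). The can hangs upright between the jaws. Descending, slowly for the last part.

```bash
python3 -m pendant '{"travel":[[0.5,-0.5,-6],[0.5,0,-12],[0,0,-14],[0,0,-14],[0,0,-12],[0,0,-8],[0,0,-5],[0,0,-3],[0,0,-1],[0,0,0],[0,0,0]],"delta_rot":[[0,0,0],[0,0,0],[0,0,0],[0,0,0],[0,0,0],[0,0,0],[0,0,0],[0,0,0],[0,0,0],[0,0,0],[0,0,0]]}'
python3 -m pendant '{"travel":[[0,0,-0.5],[0,0,-0.5],[0,0,-0.5],[0,0,0],[0,0,0]],"delta_rot":[[0,0,0],[0,0,0],[0,0,0],[0,0,0],[0,0,0]]}'
```

```text
time_s: 5.92
position: [0.5577, 0.0894, 0.0558]
tool_rot: [[0.001, -0.033, 0.999], [-0.0, 0.999, 0.033], [-1.0, -0.0, 0.001]]
ft_force: [-0.5, 0.4, -1.7]
grip_width: 0.0411
time_s: 6.33
position: [0.5574, 0.0894, 0.0538]
tool_rot: [[0.0, -0.033, 0.999], [-0.0, 0.999, 0.033], [-1.0, -0.0, 0.0]]
ft_force: [0.3, -0.1, -1.2]
grip_width: 0.0412
```

```bash
Z='[[0,0,0],[0,0,0],[0,0,0],[0,0,0],[0,0,0]]'; python3 -m pendant '{"travel":[[0,0,-0.5],[0,0,-0.5],[0,0,-0.5],[0,0,0],[0,0,0]],"delta_rot":[[0,0,0],[0,0,0],[0,0,0],[0,0,0],[0,0,0]]}'
python3 -m pendant '{"travel":[[0,0,-0.4],[0,0,-0.4],[0,0,0],[0,0,0]],"delta_rot":[[0,0,0],[0,0,0],[0,0,0],[0,0,0]]}'
```

```text
time_s: 6.75
position: [0.5574, 0.0894, 0.0523]
tool_rot: [[-0.0, -0.033, 0.999], [-0.0, 0.999, 0.033], [-1.0, -0.0, -0.0]]
ft_force: [-0.2, -0.1, -1.2]
grip_width: 0.0413
time_s: 7.08
position: [0.5574, 0.0894, 0.0515]
tool_rot: [[-0.0, -0.033, 0.999], [0.0, 0.999, 0.033], [-1.0, 0.0, -0.0]]
ft_force: [-0.5, 0.3, -1.6]
grip_width: 0.0414
```

```bash
python3 -m pendant '{"travel":[[0,0,-0.4],[0,0,-0.4],[0,0,0],[0,0,0]],"delta_rot":[[0,0,0],[0,0,0],[0,0,0],[0,0,0]]}'
python3 -m pendant '{"travel":[[0,0,-0.3],[0,0,0],[0,0,0]],"delta_rot":[[0,0,0],[0,0,0],[0,0,0]]}'
```

```text
time_s: 7.42
position: [0.5575, 0.0894, 0.0509]
tool_rot: [[0.0, -0.033, 0.999], [-0.0, 0.999, 0.033], [-1.0, -0.0, 0.0]]
ft_force: [0.0, -0.6, 1.0]
grip_width: 0.0411
time_s: 7.67
position: [0.5576, 0.0894, 0.0509]
tool_rot: [[0.001, -0.033, 0.999], [-0.0, 0.999, 0.033], [-1.0, -0.0, 0.001]]
ft_force: [-0.7, 0.7, 5.1]
grip_width: 0.0412
```

Contact at +5 N. Releasing, then rising.

```bash
python3 -m pendant '{"travel":[[0,0,0],[0,0,0],[0,0,0],[0,0,0],[0,0,0],[0,0,0]],"delta_rot":[[0,0,0],[0,0,0],[0,0,0],[0,0,0],[0,0,0],[0,0,0]]}' 62
python3 -m pendant '{"travel":[[0,0,4],[0,0,12],[0,0,18],[0,0,20],[0,0,20],[0,0,10],[0,0,0],[0,0,0]],"delta_rot":[[0,0,0],[0,0,0],[0,0,0],[0,0,0],[0,0,0],[0,0,0],[0,0,0],[0,0,0]]}' 62
python3 - <<'E'
from h import *
m=eyes.camera_model("wrist"); im=eyes.get_image("wrist")
c=cv2.convertScaleAbs(im[:,:,::-1],alpha=1.4,beta=10)
cv2.imwrite("pics/w3.png",cv2.resize(c,(768,576)))
th=np.radians(1.863);R=np.array([[np.cos(th),-np.sin(th)],[np.sin(th),np.cos(th)]]);t=np.array([.5955,.0352])
for n,p in dict(top=[-.037,.056,.085],base=[-.037,.056,.01],trest=[-.02,-.0595,.046],fj=[-.058,.085,.039]).items():
    print(n,np.array(w2p("wrist",[*(R@p[:2]+t),p[2]],m))*1.5)
E
```

```text
time_s: 8.17
position: [0.5574, 0.0894, 0.0503]
tool_rot: [[-0.0, -0.033, 0.999], [-0.0, 0.999, 0.033], [-1.0, -0.0, -0.0]]
ft_force: [-0.0, 0.5, -0.2]
grip_width: 0.0621
time_s: 8.83
position: [0.5573, 0.0894, 0.1342]
tool_rot: [[0.0, -0.033, 0.999], [-0.0, 0.999, 0.033], [-1.0, -0.0, 0.0]]
ft_force: [0.1, 0.1, -0.1]
grip_width: 0.062
top [393.39644195 322.725582  ]
base [393.15399836 279.35456161]
trest [199.2478144  323.77877777]
fj [443.02214045 259.13152679]
```

View pics/w3.png

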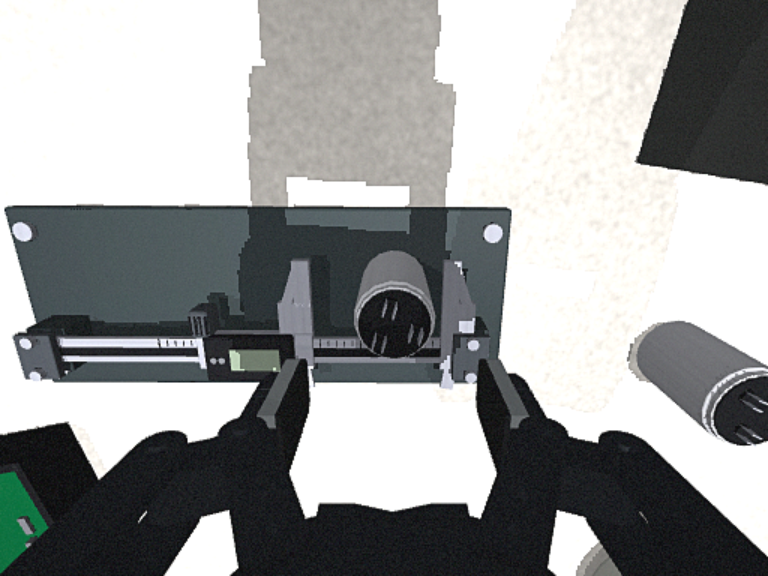

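The can stands at (394,321) against a predicted (393,323), the fixed-jaw tip is at (443,259) as predicted, and the thumb rest is at (199,322). Next I close the fingers and go down behind the thumb rest.

```bash
python3 -m pendant '{"travel":[[1.3,-10,0],[2,-20,0],[3,-25,0],[3,-25,0],[3,-25,0],[3,-25,0],[2,-15,0],[1,-5,0],[0,0,0],[0,0,-12],[0,0,-20],[0,0,-20],[0,0,-20],[0,0,-18],[0,0,-12],[0,0,-8],[0,0,0],[0,0,0],[0,0,0]],"delta_rot":[[0,0,0],[0,0,0],[0,0,0],[0,0,0],[0,0,0],[0,0,0],[0,0,0],[0,0,0],[0,0,0],[0,0,0],[0,0,0],[0,0,0],[0,0,0],[0,0,0],[0,0,0],[0,0,0],[0,0,0],[0,0,0],[0,0,0]]}' 0 20
python3 - <<'E'
from h import *
s=env.observe(); 
th=np.radians(1.863);R=np.array([[np.cos(th),-np.sin(th)],[np.sin(th),np.cos(th)]]);t=np.array([.5955,.0352])
print(R.T@(s["position"][:2]-t),s["position"][2])
im=eyes.get_image("wrist");im2=eyes.get_image("top");im3=eyes.get_image("scene")
c=np.zeros((384,800,3),np.uint8); c[:,:512]=im
b=cv2.resize(im3[165:285,165:325],(288,216),interpolation=cv2.INTER_CUBIC);c[:216,512:]=b
cv2.imwrite("pics/w4.png",cv2.convertScaleAbs(c[:,:,::-1],alpha=1.4,beta=10))
E
```

```text
time_s: 10.47
position: [0.5762, -0.0603, 0.0252]
tool_rot: [[0.001, -0.034, 0.999], [-0.0, 0.999, 0.034], [-1.0, -0.0, 0.001]]
ft_force: [-0.7, -0.0, -0.5]
grip_width: 0.0005
[-0.02243954 -0.09482707] 0.025247013154793652
```

View pics/w4.png

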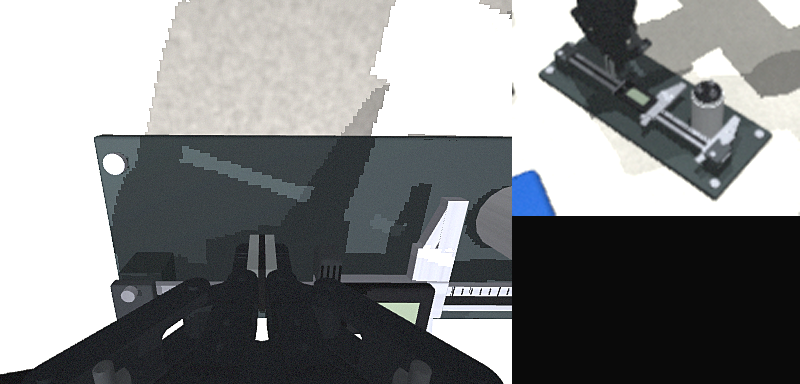

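The shut fingers are at (262,240-310), clear of and behind the thumb rest at (330,270). The scene view shows the can standing between the jaws. Approaching along caliper +y.

```bash
python3 -m pendant '{"travel":[[-0.1,2,0],[0,2,0],[-0.1,2,0],[-0.1,2,0],[0,2,0],[-0.1,1,0],[0,1,0],[0,1,0],[-0.1,1,0],[0,1,0],[0,1,0],[-0.1,1,0],[0,1,0],[0,1,0],[0,0,0]],"delta_rot":[[0,0,0],[0,0,0],[0,0,0],[0,0,0],[0,0,0],[0,0,0],[0,0,0],[0,0,0],[0,0,0],[0,0,0],[0,0,0],[0,0,0],[0,0,0],[0,0,0],[0,0,0]]}'
python3 -m pendant '{"travel":[[0,1,0],[-0.1,1,0],[0,1,0],[0,1,0],[-0.1,1,0],[0,1,0],[0,1,0],[-0.1,1,0],[0,1,0],[0,1,0]],"delta_rot":[[0,0,0],[0,0,0],[0,0,0],[0,0,0],[0,0,0],[0,0,0],[0,0,0],[0,0,0],[0,0,0],[0,0,0]]}'
```

```text
time_s: 11.87
position: [0.5751, -0.0415, 0.0244]
tool_rot: [[-0.0, -0.033, 0.999], [-0.0, 0.999, 0.033], [-1.0, -0.0, -0.0]]
ft_force: [-0.6, -1.0, -0.0]
grip_width: 0.0001
time_s: 12.7
position: [0.5748, -0.0315, 0.0244]
tool_rot: [[-0.0, -0.033, 0.999], [-0.0, 0.999, 0.033], [-1.0, 0.0, -0.0]]
ft_force: [-0.3, -1.2, -0.1]
grip_width: -0.0002
```

```bash
python3 -m pendant '{"travel":[[0,1,0],[-0.1,1,0],[0,1,0],[0,1,0],[-0.1,1,0],[0,1,0],[0,1,0],[-0.1,1,0],[0,1,0],[0,1,0]],"delta_rot":[[0,0,0],[0,0,0],[0,0,0],[0,0,0],[0,0,0],[0,0,0],[0,0,0],[0,0,0],[0,0,0],[0,0,0]]}'
python3 - <<'E'
from h import *
im=eyes.get_image("wrist"); im3=eyes.get_image("scene")
c=np.zeros((384,800,3),np.uint8); c[:,:512]=im
c[:216,512:]=cv2.resize(im3[165:285,165:325],(288,216),interpolation=cv2.INTER_CUBIC)
cv2.imwrite("pics/w5.png",cv2.convertScaleAbs(c[:,:,::-1],alpha=1.2,beta=10))
th=np.radians(1.863);R=np.array([[np.cos(th),-np.sin(th)],[np.sin(th),np.cos(th)]]);t=np.array([.5955,.0352])
print(R.T@(env.observe()["position"][:2]-t))
for y in(.01,.015,.02,.025,.03,.035): print(y,w2p("wrist",[*(R@[-.058,y]+t),.039]))
E
```

```text
time_s: 13.53
position: [0.5745, -0.0215, 0.0244]
tool_rot: [[-0.0, -0.033, 0.999], [-0.0, 0.999, 0.033], [-1.0, -0.0, -0.0]]
ft_force: [0.2, -2.3, 0.2]
grip_width: 0.0
[-0.0227982  -0.05590567]
0.01 (np.float64(396.52999059268456), np.float64(199.74862710556295))
0.015 (np.float64(406.7769003718421), np.float64(199.7619720602808))
0.02 (np.float64(417.02372168387774), np.float64(199.77531689978449))
0.025 (np.float64(427.2704545299371), np.float64(199.78866162407542))
0.03 (np.float64(437.51709891116593), np.float64(199.8020062331551))
0.035 (np.float64(447.7636548287099), np.float64(199.81535072702505))
```

View pics/w5.png

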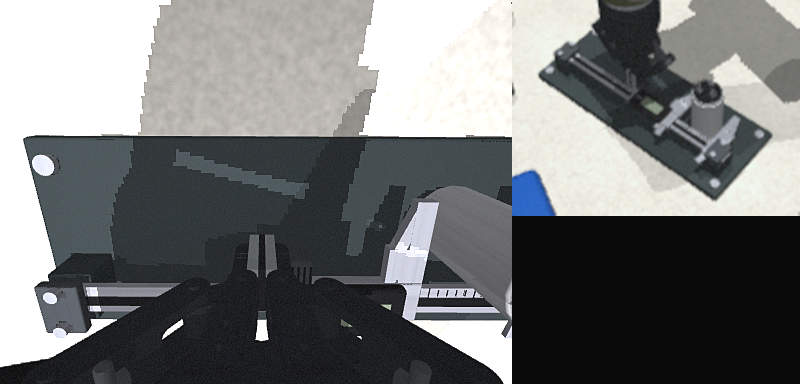

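The moving-jaw face at (438,200) gives y≈30 mm, so about 13 mm is left. The force is about 1-2 N. Going on slower.

```bash
python3 -m pendant '{"travel":[[0,0.5,0],[0,0.5,0],[0,0.5,0],[-0.1,0.5,0],[0,0.5,0],[0,0.5,0],[0,0.5,0],[-0.1,0.5,0],[0,0.5,0],[0,0.5,0],[0,0.5,0],[0,0.5,0],[-0.1,0.5,0],[0,0.5,0],[0,0.5,0],[0,0.5,0]],"delta_rot":[[0,0,0],[0,0,0],[0,0,0],[0,0,0],[0,0,0],[0,0,0],[0,0,0],[0,0,0],[0,0,0],[0,0,0],[0,0,0],[0,0,0],[0,0,0],[0,0,0],[0,0,0],[0,0,0]]}'
python3 -m pendant '{"travel":[[0,0.3,0],[0,0.3,0],[0,0.3,0],[-0.1,0.3,0],[0,0.3,0],[0,0.3,0],[0,0,0]],"delta_rot":[[0,0,0],[0,0,0],[0,0,0],[0,0,0],[0,0,0],[0,0,0],[0,0,0]]}'
```

```text
time_s: 14.97
position: [0.5743, -0.0136, 0.0244]
tool_rot: [[0.0, -0.033, 0.999], [-0.0, 0.999, 0.033], [-1.0, -0.0, 0.0]]
ft_force: [-0.2, -2.4, 0.1]
grip_width: -0.0002
time_s: 15.55
position: [0.5741, -0.0118, 0.0244]
tool_rot: [[0.0, -0.033, 0.999], [0.0, 0.999, 0.033], [-1.0, 0.0, 0.0]]
ft_force: [-0.0, -1.9, 0.4]
grip_width: 0.0001
```

```bash
for i in 1; do python3 -m pendant '{"travel":[[0,0.2,0],[0,0.2,0],[0,0.2,0],[0,0.2,0],[0,0.2,0],[0,0,0]],"delta_rot":[[0,0,0],[0,0,0],[0,0,0],[0,0,0],[0,0,0],[0,0,0]]}' | egrep 'posi|ft'; done
python3 -m pendant '{"travel":[[0,0.2,0],[0,0.2,0],[0,0.2,0],[0,0,0]],"delta_rot":[[0,0,0],[0,0,0],[0,0,0],[0,0,0]]}' | egrep 'posi|ft'
```

```text
position: [0.5741, -0.0108, 0.0244]
ft_force: [-1.1, -2.3, -0.0]
position: [0.5741, -0.0102, 0.0244]
ft_force: [1.1, -1.8, 0.7]
```

```bash
python3 -m pendant '{"travel":[[0,0.2,0],[0,0.2,0],[0,0,0]],"delta_rot":[[0,0,0],[0,0,0],[0,0,0]]}' | egrep 'posi|ft'
```

```text
position: [0.5741, -0.0098, 0.0244]
ft_force: [-0.3, -2.0, -0.5]
```

```bash
python3 -m pendant '{"travel":[[0,0.2,0],[0,0.2,0],[0,0,0]],"delta_rot":[[0,0,0],[0,0,0],[0,0,0]]}' | egrep 'posi|ft'
```

```text
position: [0.5741, -0.0094, 0.0244]
ft_force: [-0.1, -2.1, 0.5]
```

```bash
python3 -m pendant '{"travel":[[0,0.2,0],[0,0.1,0],[0,0,0]],"delta_rot":[[0,0,0],[0,0,0],[0,0,0]]}' | egrep 'posi|ft'
```

```text
position: [0.5741, -0.0091, 0.0244]
ft_force: [0.1, -2.9, 0.3]
```

```bash
python3 -m pendant '{"travel":[[0,0.2,0],[0,0,0]],"delta_rot":[[0,0,0],[0,0,0]]}' | egrep 'posi|ft'
```

```text
position: [0.5741, -0.0089, 0.0244]
ft_force: [-1.0, -3.1, -0.0]
```

```bash
python3 -m pendant '{"travel":[[0,0.1,0],[0,0,0]],"delta_rot":[[0,0,0],[0,0,0]]}' | egrep 'posi|ft'
```

```text
position: [0.5741, -0.0088, 0.0244]
ft_force: [0.9, -2.3, -0.4]
```

```bash
python3 -m pendant '{"travel":[[0,0.1,0],[0,0,0]],"delta_rot":[[0,0,0],[0,0,0]]}' | egrep 'posi|ft'
```

```text
position: [0.5741, -0.0087, 0.0244]
ft_force: [0.6, -2.3, 0.1]
```

```bash
python3 -m pendant '{"travel":[[0,0.1,0],[0,0,0]],"delta_rot":[[0,0,0],[0,0,0]]}' | egrep 'posi|ft'
```

```text
position: [0.5741, -0.0086, 0.0244]
ft_force: [-0.5, -1.9, 0.0]
```

```bash
python3 -m pendant '{"travel":[[0,0.15,0],[0,0.15,0],[0,0,0]],"delta_rot":[[0,0,0],[0,0,0],[0,0,0]]}' | egrep 'posi|ft'
```

```text
position: [0.5741, -0.0083, 0.0244]
ft_force: [0.2, -2.2, -0.2]
```

```bash
python3 -m pendant '{"travel":[[0,0.15,0],[0,0.15,0],[0,0,0]],"delta_rot":[[0,0,0],[0,0,0],[0,0,0]]}' | egrep 'posi|ft'
```

```text
position: [0.5741, -0.008, 0.0244]
ft_force: [0.1, -2.5, 0.5]
```

```bash
python3 -m pendant '{"travel":[[0,0.15,0],[0,0.15,0],[0,0,0]],"delta_rot":[[0,0,0],[0,0,0],[0,0,0]]}' | egrep 'posi|ft'
```

```text
position: [0.5741, -0.0078, 0.0244]
ft_force: [-0.9, -2.0, -0.1]
```

```bash
python3 -m pendant '{"travel":[[0,0.15,0],[0,0.1,0],[0,0,0]],"delta_rot":[[0,0,0],[0,0,0],[0,0,0]]}' | egrep 'posi|ft'
```

```text
position: [0.5742, -0.0076, 0.0244]
ft_force: [0.5, -3.3, -0.0]
```

```bash
python3 -m pendant '{"travel":[[0,0.15,0],[0,0.1,0],[0,0,0]],"delta_rot":[[0,0,0],[0,0,0],[0,0,0]]}' | egrep 'posi|ft'
```

```text
position: [0.5743, -0.0075, 0.0245]
ft_force: [-0.2, -5.4, -1.0]
```

Both jaws have now made contact. Holding and reading.

```bash
python3 -m pendant '{"travel":[[0,0,0],[0,0,0],[0,0,0]],"delta_rot":[[0,0,0],[0,0,0],[0,0,0]]}' | egrep 'posi|ft'
```

```text
position: [0.5743, -0.0075, 0.0245]
ft_force: [-0.6, -4.4, 0.0]
```

```bash
python3 -m pendant '{"travel":[[0,0.1,0],[0,0,0],[0,0,0],[0,0,0]],"delta_rot":[[0,0,0],[0,0,0],[0,0,0],[0,0,0]]}' | egrep 'posi|ft'
python3 -m pendant '{"travel":[[0,0,0],[0,0,0]],"delta_rot":[[0,0,0],[0,0,0]]}' | egrep 'posi|ft'
```

```text
position: [0.5743, -0.0075, 0.0245]
ft_force: [0.8, -5.2, -1.3]
position: [0.5743, -0.0075, 0.0245]
ft_force: [0.6, -4.9, 0.1]
```

```bash
python3 -m pendant '{"travel":[[0,0.1,0],[0,0,0],[0,0,0],[0,0,0],[0,0,0],[0,0,0],[0,0,0],[0,0,0],[0,0,0]],"delta_rot":[[0,0,0],[0,0,0],[0,0,0],[0,0,0],[0,0,0],[0,0,0],[0,0,0],[0,0,0],[0,0,0]]}' | egrep 'posi|ft'
python3 - <<'E'
from h import *
print(np.mean([ (eyes.get_image("wrist"),env.observe()["ft_force"])[1] for _ in range(5)],0))
im3=eyes.get_image("scene"); crop(im3,190,165,330,285,4,"pics/s6.png")
E
```

```text
position: [0.5743, -0.0075, 0.0245]
ft_force: [-0.3, -6.8, 1.1]
[ 0.36166813 -5.53868282 -0.18386376]
```

View pics/s6.png

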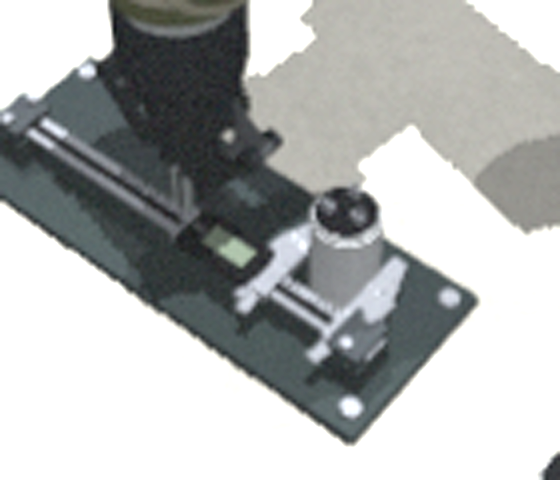

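The jaws sit on the standing can at about (345,240), with a mean push of 5.5 N held for more than 0.5 s. Now I back straight off, then rise.

```bash
python3 -m pendant '{"travel":[[0,-0.5,0],[0,-1,0],[0.1,-4,0],[0.2,-8,0],[0.3,-10,0],[0,0,0],[0,0,10],[0,0,20],[0,0,25],[0,0,25],[0,0,20],[-4,-10,5],[-8,-20,0],[-8,-20,0],[-8,-20,0],[-4,-10,0],[0,0,0],[0,0,0]],"delta_rot":[[0,0,0],[0,0,0],[0,0,0],[0,0,0],[0,0,0],[0,0,0],[0,0,0],[0,0,0],[0,0,0],[0,0,0],[0,0,0],[0,0,0],[0,0,0],[0,0,0],[0,0,0],[0,0,0],[0,0,0],[0,0,0]]}'
python3 - <<'E'
from h import *
im=eyes.get_image("top"); crop(im,115,125,335,250,3.6,"pics/t7.png")
E
```

```text
time_s: 22.35
position: [0.5426, -0.1106, 0.1293]
tool_rot: [[-0.0, -0.032, 0.999], [0.001, 0.999, 0.032], [-1.0, 0.001, -0.0]]
ft_force: [-0.5, -0.7, 0.2]
grip_width: -0.0
```

View pics/t7.png

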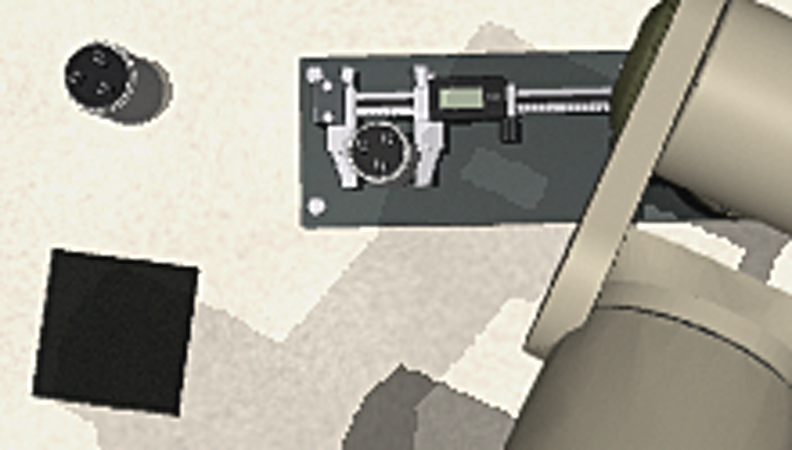

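The faces at columns 356 and 414 give an opening of about 41-42 mm. The jaw is square, the can is upright between the jaws, and the neighbouring can has not moved. Handing in.

```bash
python3 -c "
from rig import close_job
print(close_job())"
```

```text
the job is handed in; nothing more can be done
None
```

I stood the can from the mat on the plate between the open jaws, then pushed the slider by its thumb rest until both jaws bore on the can. I handed the job in at about 22 s with the arm backed off and clear of everything; no verdict is reported.

- **Push:** the last hold read 5.2 to 6.8 N at the wrist (mean about 5.5 N), noisy by roughly 1 N. Taking off the 1.2 N slider friction puts about 4 to 5 N on the can. It was held for more than half a second.
- **Final view from above:** the caliper is closed on the upright can and the moving jaw looks square. The opening is about 41 to 42 mm, and the gripper read 41.4 mm on the can.
- **Other objects:** the can beside the mat is visibly where it was. I did not look again at the far can or the box capacitor at the end, but the arm never went near them.
- **Not measured:** the cock angle and the jaw force themselves; both are judged from the pictures and the wrist force.

No check failed. The only disagreement was about 3 px between the wrist camera's and the top camera's can position before the grasp.

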